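# Weigh a thin glass dish on the pan balance

## Robot

A 6-joint arm with a two-finger parallel gripper is mounted at the origin on a cart in front of the work surface, level with it; the furniture and walls round the work are solid. World frame = base frame: x ahead of the robot, y to its left, z up, the work surface at z = 0. Lengths are in mm, angles in degrees, forces in N, time in s.
With the tool pointing down it reaches from about 350 to 975 mm from the base axis. Payload 7.1 kg.
Tool frame: the origin (TCP) lies at the very end of the fingers, on their centre line; the grasp point (between the pads) lies 19 mm behind it; z points along the fingers, x is the direction in which the jaws open and shut, and the axes are right-handed (so a half turn about z gives the same grasp; the last joint's range is limited). The gripper opens to 88 mm and grips with 3 to 60 N. Pads are 20 mm wide; open, the fingers measure 115 mm over their backs; the gripper's body (75 mm by 178 mm) begins 61 mm behind the grasp point.
Start: joints at [68.583, 24.242, 93.386, -0, 62.372, -1.089], TCP at [217.095, 586.067, 222.675] pointing down, gripper open.
Joint ranges: [-172.04, 172.04], [-51.8, 120.97], [4.93, 147.93], [-75.15, 255.16], [6.16, 154.13], [-145.62, 145.62]. Speed limits (degrees/s): [136.94, 136.94, 172.46, 180, 180, 180].

## Interface

Orientations are given as [roll, pitch, yaw] about the fixed x, y, z axes, in that order (R = Rz(yaw) Ry(pitch) Rx(roll)).
In Python, from plant import * gives the robot as it stands. The module is installed in compiled form; this text tells all that it offers.
- The arm moves only by the tool arm_command, never from a script. Its argument "targets" is a list of rows, each a list of 5 numbers: the shift along the tool's x, y, z in m, then the turn about the tool's z in rad, then the finger opening in m, from 0 to 0.0878. A call has 1 to 12 rows; each row shifts and turns the commanded pose from where the row before left it, along the tool's axes as they then stand; what a row does not reach is not made up. A row lasts 1/12 s, in which the tool goes at most 41.7 mm and 7.16 degrees, less where a joint would pass 70% of its speed; a pose out of reach is approached as far as the arm can. A call is refused whole if a number of a shift passes 0.0417 or a number of a turn 0.125, either way. A call with a gripper value outside its range is refused whole. The fingers move at their own pace and stop on an object; "force" is the grip in N (left out, the last holds). Time passes only in rows, so rows that do not move let the fingers close. It gives the time, the measured TCP pose, the force and the opening at its end, in the units of the state.
- state(): the state, without advancing time (a new reading comes with each control period).
- grab_frame(name): name is "side" or "top" or "wrist"; returns a dict with "image" (400x640x3 uint8, blue, green, red), "camera_matrix" (3x3 intrinsics, pixels), "rvec" (rotation vector, rad) and "tvec" (3), from world to camera coordinates, as OpenCV has them. Camera axes: x right, y down, z forward; pixel columns grow to the right and rows downward; lengths in mm; the calibration is good to about 2 mm. A picture is of the moment at which its call begins. There is no depth.
- finish_job(): hands the job in, once; it reports no verdict.
The state is a dict: "clock": time; "joint_pos": joint angles; "joint_vel": joint speeds; "joint_torque": joint torques, N m; "tcp_pos": TCP position; "ee_rot": TCP orientation; "contact_force": force on the tool from outside, world axes, zero at the start; "moment": the same for the moment, N m; "finger_gap": opening from 0.0 (shut) to 1.0 (fully open).
Only numpy, scipy, OpenCV 4.12 (cv2) and the standard library are available. Lean on these libraries where they do the work, as an engineer would, in place of code of your own. Each camera call takes 0.05 s, during which the arm holds its last target.

## Task

Weigh the thin glass dish: without lifting it, push it gently off the loading shelf of the balance until it sits wholly on the pan beside the shelf, keeping every force on the glass under 5 N. Then set the counterweight that brings the balance level beside the one already on the other pan, putting it down softly, and leave the balance floating level with the dish and the weights standing free. Leave the thumb nut and the brass coupling where they are.

Things in the scene. Friction and masses are not known exactly. Their poses are not given: they have to be found in the camera images.
- balance: Fixed grey two-pan balance, 92 mm deep (own x), 322 mm long (own y). Origin at worktop height under its centre housing (70 x 54 mm, 62 mm high; white dial plate on the -x face, top at 89 mm). Dish pan centred at y = -75 mm, counter pan at +75 mm. Pans stay horizontal, one rises as the other sinks, 3 mm either way, damped, sprung: full travel at about 25 g imbalance. Yaw within 0.25 rad.
- shelf (a point): Middle of the top face of the loading shelf, a bare aluminium plate 84 mm (balance x) by 80 mm (balance y) at the -y end of the balance, 63.7 mm above the worktop; 82 mm from the centre of the dish pan. A grey switch box 210 mm high stands farther right (world y below about -0.33 m): approach over it from higher up.
- dish_pan: Flat steel pan, 76 mm (x) by 80 mm (y), beside the shelf across a 2 mm gap. Origin at the centre of its upper face, 60 mm above the worktop when level; axes as the balance. Empty it stands 0.7 mm below the shelf top; under the dish alone it sinks to 6.7 mm below it. On its +y edge, 40 mm from the pan's centre, a rigid lip 6 mm high; other edges plain.
- counter_pan: Flat steel pan without rim, 76 mm (x) by 80 mm (y). Origin at the centre of its upper face, 60 mm above the worktop when level, 57 at the start, 63 once the dish lies on its pan; axes as the balance. A 100 g weight stands on its +x half, about 18 mm from the centre; the -x half is free. Delicate: keep all load and pressing on it under 8 N.
- pointer (a joint): Black needle in front of the white dial plate, rad: 0 (upright) = balance level, +0.2 = dish pan fully down, -0.2 = counter pan fully down (start).
- glass_dish: Round, closed, shallow grey glass dish, 63 mm across, 14 mm high, 150 g (within 2 %), lying near the middle of the loading shelf. Origin at the centre of its underside, z up. Fragile: keep the force on it under 5 N; its weight is 1.5 N and it slides at about 1 N.
- pan_weight: plain steel cylindrical counterweight with a narrow neck and a small knob on top: body 26 mm across and 24 mm high, 34 mm high over all, 100 g. Stands on the counter pan at the start and stays there. Origin at the centre of its underside, z up along its axis.
- weight_large: plain steel cylindrical counterweight with a narrow neck and a small knob on top: body 26 mm across and 24 mm high, 34 mm high over all, 100 g. Stands on the worktop to the left, in a row with the other two in any order. Origin at the centre of its underside, z up along its axis.
- weight_medium: plain steel cylindrical counterweight with a narrow neck and a small knob on top: body 20 mm across and 20 mm high, 30 mm high over all, 50 g. Stands on the worktop to the left, in the same row. With the 100 g already on the pan it balances the dish. Origin at the centre of its underside, z up along its axis.
- weight_small: plain steel cylindrical counterweight with a narrow neck and a small knob on top: body 15 mm across and 14 mm high, 24 mm high over all, 20 g. Stands on the worktop to the left, in the same row. Origin at the centre of its underside, z up along its axis.
- brass_coupling: Brass fitting, stepped cylinder 22 mm across and 25 mm high, a bystander near the robot end of the row of weights. Origin at the centre of its underside.
- thumb_nut: Pale knurled thumb nut 26 mm across and 17 mm high, a bystander near the far end of the row of weights. Origin at the centre of its underside.

How it is judged:
By the outcome, as a careful person would: the job done as asked, in the order asked, and still so for the second after the job is handed in, with the robot touching nothing.
It also fails if it takes over 53 s, if anything falls off the work surface, if the arm or the gripper's body presses on something with over 40 N, if the wrist force passes 120 N, or if a joint passes its speed limit or range.

## Working session

There is one attempt and no reset: what is moved stays moved. The work goes in short steps, Python scripts to look and compute and a tool call to move; the robot and the scene stay as the last step left them, time stands still between calls to the robot, and variables do not carry over. Pictures are saved under pics/ and viewed, and the job is handed in when it is done.

Besides the shell and the picture viewer there is one more tool, called after "Emit:" by a JSON object that holds its "name" and its "arguments". arm_command: Moves the arm, as the interface text tells. Its arguments: {"type":"object","properties":{"targets":{"type":"array","items":{"type":"array","items":{"type":"number"}}},"force":{"type":"number"}},"required":["targets"]}

```bash
mkdir -p pics
python3 - <<'E'
from plant import *
import cv2
s=state(); print({k:s[k] for k in ('clock','tcp_pos','ee_rot','contact_force','finger_gap')})
import pickle
for n in ("side","top","wrist"):
    f=grab_frame(n); cv2.imwrite(f"pics/{n}0.png",f["image"]); pickle.dump(f,open(f"{n}0.pkl","wb"))
E
```

```text
{'clock': 0.0, 'tcp_pos': array([216.91086191, 585.55190354, 221.91960598]), 'ee_rot': array([-1.79998837e+02,  8.66352117e-02,  6.96704268e+01]), 'contact_force': array([-0.11568935, -0.89173549, -0.21723923]), 'finger_gap': 1.0016464389843638}
```

View pics/side0.png

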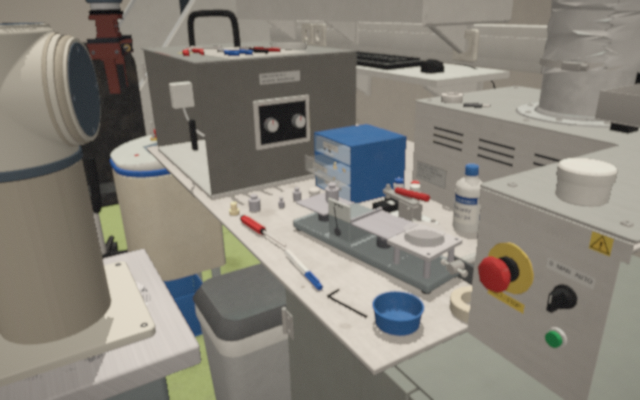

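View pics/top0.png

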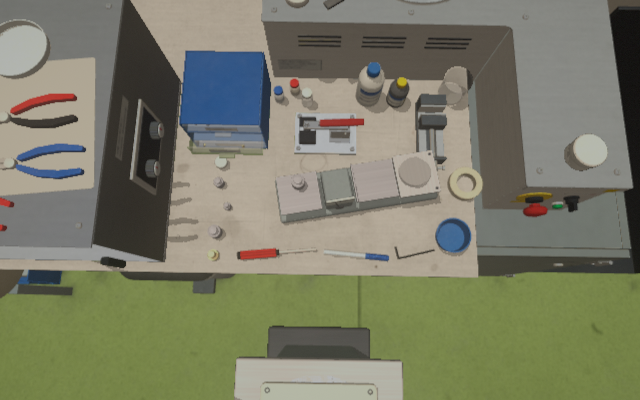

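View pics/wrist0.png

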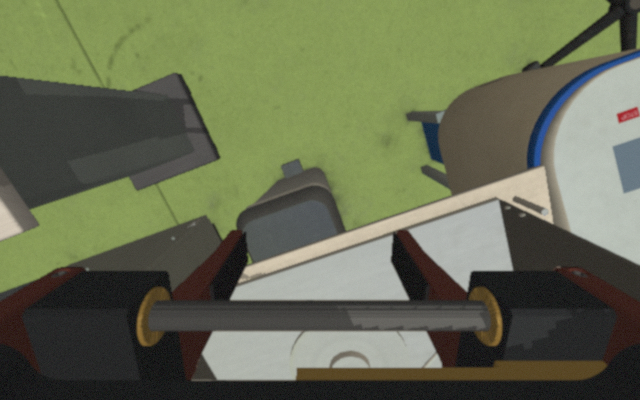

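The top view shows the balance from (277,205) to (438,175), with the dish on the shelf near (414,171). The row of weights is at x≈220, y 160–255. I'll calibrate and zoom in.

```bash
cat > h.py <<'E'
import numpy as np, cv2, pickle
def cam(f):
    R=cv2.Rodrigues(np.array(f["rvec"],float))[0]; t=np.array(f["tvec"],float).ravel(); return np.array(f["camera_matrix"],float),R,t
def proj(f,P):
    K,R,t=cam(f); q=(R@np.atleast_2d(P).T).T+t; q=q@K.T; return q[:,:2]/q[:,2:]
def ray(f,u,v,z):
    K,R,t=cam(f); d=R.T@np.linalg.inv(K)@np.array([u,v,1.]); c=-R.T@t
    return c+d*(z-c[2])/d[2]
E
python3 - <<'E'
from h import *
f=pickle.load(open("top0.pkl","rb"));s=pickle.load(open("side0.pkl","rb"))
K,R,t=cam(f);print(K,-R.T@t); K,R,t=cam(s);print(K,-R.T@t)
print(proj(f,[217,586,222]),proj(s,[217,586,222]))
print(ray(f,414,171,78),ray(f,219,183,20))
im=f["image"]; cv2.imwrite("pics/topA.png",cv2.resize(im[140:230,265:450],None,fx=4.3,fy=4.3,interpolation=cv2.INTER_CUBIC))
cv2.imwrite("pics/topB.png",cv2.resize(im[145:270,180:280],None,fx=4.6,fy=4.6,interpolation=cv2.INTER_CUBIC))
im=s["image"]; cv2.imwrite("pics/sideA.png",cv2.resize(im[170:290,220:480],None,fx=3,fy=3,interpolation=cv2.INTER_CUBIC))
E
```

```text
[[452.18315752   0.         320.680272  ]
 [  0.         452.18315752 199.96147801]
 [  0.           0.           1.        ]] [257.1117271    2.56004953 909.2823607 ]
[[482.38896297   0.         319.40719643]
 [  0.         482.38896297 198.01100618]
 [  0.           0.           1.        ]] [  27.0585758  -676.00082997  398.96890586]
[[-80.38438083 322.74398384]] [[119.12645433  89.85710736]]
[ 504.00362497 -175.19807578   78.        ] [488.64737512 209.43611803  20.        ]
```

View pics/topA.png

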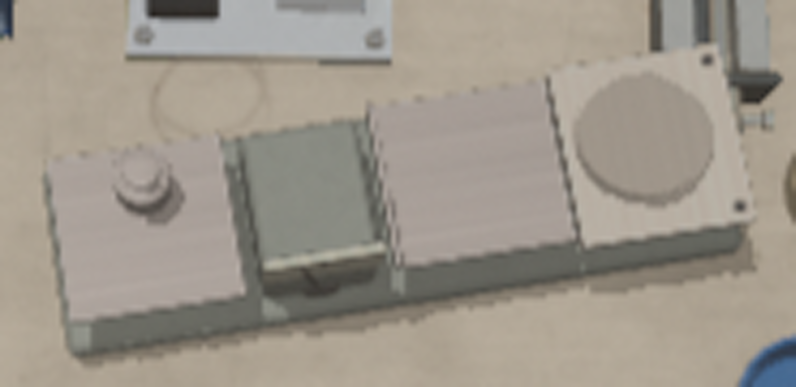

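View pics/topB.png

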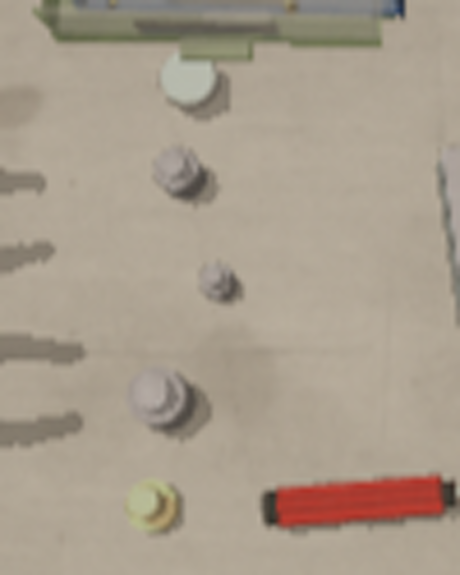

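View pics/sideA.png

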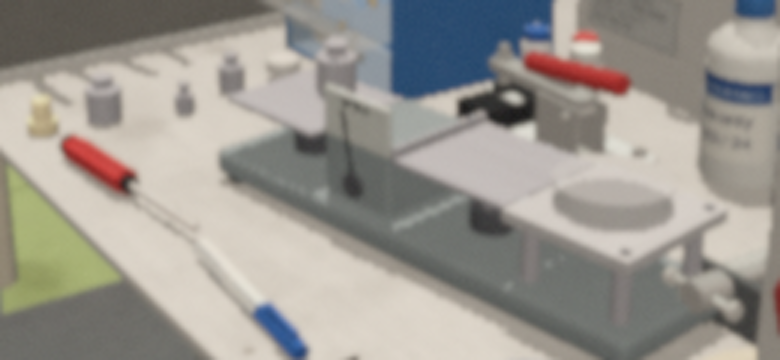

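```bash
cat >> h.py <<'E'
def tri(pairs):
    A=[];b=[]
    for f,u,v in pairs:
        K,R,t=cam(f);c=-R.T@t;d=R.T@np.linalg.inv(K)@np.array([u,v,1.]);d/=np.linalg.norm(d)
        M=np.eye(3)-np.outer(d,d);A.append(M);b.append(M@c)
    return np.linalg.lstsq(np.vstack(A),np.hstack(b),rcond=None)[0]
E
python3 - <<'E'
from h import *
np.set_printoptions(suppress=True,precision=1)
f=pickle.load(open("top0.pkl","rb"));s=pickle.load(open("side0.pkl","rb"))
A=lambda x,y,z:ray(f,(x+.5)/4.3-.5+265,(y+.5)/4.3-.5+140,z)
B=lambda x,y,z:ray(f,(x+.5)/4.6-.5+180,(y+.5)/4.6-.5+145,z)
c=[A(*p,63.7) for p in [(548,75),(718,43),(755,218),(582,250)]]
print("shelf",np.array(c),np.mean(c,0))
p=[A(*q,59) for q in [(45,162),(218,138),(245,293),(68,318)]]
p=[A(q[0],q[1],57) for q in [(45,162),(218,138),(245,293),(68,318)]];print("cpan",np.array(p),np.mean(p,0))
d=np.mean(c,0)-np.mean(p,0);print("yaw",np.degrees(np.arctan2(d[0],-d[1])),np.linalg.norm(d[:2]))
print("dish",A(646,136,77.7),A(574,138,77.7),A(715,134,77.7),A(650,72,77.7))
print("panw",A(142,177,57+33))
for n,q in dict(nut=(189,78,17),med=(177,165,29),small=(217,277,23),large=(156,393,33),coup=(150,502,25)).items(): print(n,B(*q))
print("cab bottom corner",ray(f,165,262,0),"nearface bottom",ray(f,181,85,0))
print("cab top",tri([(f,95,258),(s,145,48)]),tri([(f,95,258),(s,212,85)]))
print("bottle cap",tri([(f,374,68),(s,472,170)]), "far toggles",ray(f,430,100,50),ray(f,433,160,50))
print("housing plate top corners",[A(x,y,89) for x,y in [(265,265),(384,245)]])
print("bluebox",tri([(f,262,120),(s,405,138)]), tri([(f,186,120),(s,350,150)]),ray(f,190,150,60))
E
```

```text
shelf [[ 535.9 -136.    63.7]
 [ 552.7 -214.1   63.7]
 [ 470.4 -227.7   63.7]
 [ 454.3 -149.8   63.7]] [ 503.3 -181.9   63.7]
cpan [[492.5  92.2  57. ]
 [505.3  13.8  57. ]
 [433.4   0.3  57. ]
 [420.6  79.1  57. ]] [462.9  46.4  57. ]
yaw 10.031414996718578 231.827261226531
dish [ 503.6 -176.9   77.7] [ 502.1 -144.8   77.7] [ 505.1 -207.6   77.7] [ 533.5 -179.5   77.7]
panw [477.4  46.2  90. ]
nut [535.1 209.7  17. ]
med [491.5 209.5  29. ]
small [443.  190.2  23. ]
large [390.1 210.8  33. ]
coup [344.6 212.   25. ]
cab bottom corner [329. 311.   0.] nearface bottom [713.3 311.6   0. ]
cab top [269.2 295.2 333. ] [334.6 316.9 255.2]
bottle cap [697.2 -95.6 116.2] far toggles [ 664.5 -218.3   50. ] [ 535.8 -219.7   50. ]
housing plate top corners [array([439.3,  -8. ,  89. ]), array([449.1, -59.4,  89. ])]
bluebox [622.3  83.2 137.9] [629.  255.3  76.5] [544.4 261.7  60. ]
```

Run:
```python
from h import *
f=pickle.load(open("top0.pkl","rb"));s=pickle.load(open("side0.pkl","rb"))
im=s["image"]; a=cv2.resize(im[180:300,370:490],None,fx=4,fy=4,interpolation=cv2.INTER_CUBIC)
im=f["image"]; b=cv2.resize(im[80:200,370:490],None,fx=4,fy=4,interpolation=cv2.INTER_CUBIC)
im=f["image"]
cv2.imwrite("pics/vise.png",cv2.hconcat([a[:, :400],b[:, :400]]))
```

```text
(no output)
```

View pics/vise.png

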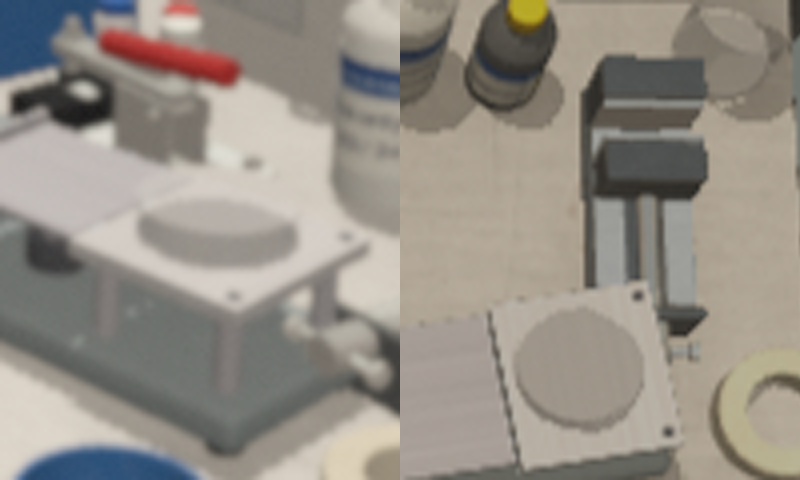

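The balance yaw is about 10°. Shelf centre is (503,-182), dish (502.5,-176), dish pan (489,-101), counter pan (463,46) and the medium weight (491.5,209.5). The vise in front of the shelf is lower than the shelf. Next is a small planner to turn waypoints into tool-frame rows.

```bash
cat >> h.py <<'E'
def plan(p,yaw,wps,step=35.,per=12):
    """p mm, yaw deg; wps: (x,y,z,yaw). prints tool-frame rows (m, rad)"""
    rows=[];P=np.array(p,float);Y=yaw
    for w in wps:
        T=np.array(w[:3],float);n=max(1,int(np.ceil(np.linalg.norm(T-P)/step)),int(np.ceil(abs(w[3]-Y)/7.0)))
        for i in range(n):
            k=n-i; D=(T-P)/k; dy=(w[3]-Y)/k; a=np.radians(Y);c,s=np.cos(a),np.sin(a)
            l=np.round(np.array([D[0]*c+D[1]*s,D[0]*s-D[1]*c,-D[2]])/1000,4); t=round(-np.radians(dy),3)
            P=P+1000*np.array([l[0]*c+l[1]*s,l[0]*s-l[1]*c,-l[2]]);Y-=np.degrees(t);rows.append([*l.tolist(),t])
    for i in range(0,len(rows),per): print(rows[i:i+per])
    print(P,Y)
E
python3 -c "
from h import *
plan([217,586,222],69.7,[(270,310,300,45),(380,40,290,10),(511,-222,100,10)],38)"
```

```text
[[-0.0301, 0.0182, -0.0098, np.float64(0.054)], [-0.029, 0.0198, -0.0097, np.float64(0.054)], [-0.0279, 0.0213, -0.0098, np.float64(0.054)], [-0.0267, 0.0228, -0.0097, np.float64(0.054)], [-0.0255, 0.0242, -0.0098, np.float64(0.054)], [-0.0241, 0.0255, -0.0097, np.float64(0.054)], [-0.0227, 0.0268, -0.0098, np.float64(0.054)], [-0.0213, 0.028, -0.0097, np.float64(0.053)], [-0.0141, 0.0336, 0.0012, np.float64(0.076)], [-0.0116, 0.0346, 0.0013, np.float64(0.076)], [-0.0089, 0.0353, 0.0012, np.float64(0.076)], [-0.0062, 0.0359, 0.0013, np.float64(0.077)]]
[[-0.0034, 0.0363, 0.0012, np.float64(0.076)], [-0.0006, 0.0364, 0.0013, np.float64(0.077)], [0.0022, 0.0364, 0.0012, np.float64(0.076)], [0.0049, 0.0361, 0.0013, np.float64(0.077)], [0.0084, 0.0281, 0.019, np.float64(-0.0)], [0.0083, 0.0281, 0.019, np.float64(-0.0)], [0.0084, 0.0281, 0.019, np.float64(-0.0)], [0.0083, 0.0281, 0.019, np.float64(-0.0)], [0.0084, 0.0281, 0.019, np.float64(-0.0)], [0.0083, 0.0281, 0.019, np.float64(-0.0)], [0.0084, 0.028, 0.019, np.float64(-0.0)], [0.0083, 0.0281, 0.019, np.float64(-0.0)]]
[[0.0084, 0.028, 0.019, np.float64(-0.0)], [0.0083, 0.0281, 0.019, np.float64(-0.0)]]
[ 510.9899092  -222.00982155  100.        ] 9.99779774736821
```

Emit:
{"name": "arm_command", "arguments": {"targets": [[-0.03, 0.018, -0.012, 0.054, 0.03], [-0.029, 0.02, -0.012, 0.054, 0.03], [-0.028, 0.021, -0.012, 0.054, 0.03], [-0.027, 0.023, -0.011, 0.054, 0.03], [-0.0255, 0.024, -0.011, 0.054, 0.03], [-0.024, 0.0255, -0.01, 0.054, 0.03], [-0.023, 0.027, -0.01, 0.054, 0.03], [-0.021, 0.028, 0, 0.053, 0.03], [-0.014, 0.0335, 0, 0.076, 0.03], [-0.0115, 0.0345, 0.001, 0.076, 0.03], [-0.009, 0.0355, 0.001, 0.076, 0.03], [-0.006, 0.036, 0.001, 0.077, 0.03]]}}

```text
clock: 1.15
tcp_pos: [324.9, 173.2, 297.8]
ee_rot: [180.0, -0.0, 27.3]
contact_force: [0.7, 0.1, -0.0]
finger_gap: 0.341
```

Emit:
{"name": "arm_command", "arguments": {"targets": [[-0.0035, 0.0365, 0.001, 0.076, 0.03], [-0.0005, 0.0365, 0.001, 0.077, 0.03], [0.002, 0.0365, 0.001, 0.076, 0.03], [0.005, 0.036, 0.001, 0.077, 0.03], [0.008, 0.028, 0.015, 0, 0.03], [0.008, 0.028, 0.015, 0, 0.03], [0.008, 0.028, 0.015, 0, 0.03], [0.008, 0.028, 0.015, 0, 0.03], [0.008, 0.028, 0.015, 0, 0.03], [0.008, 0.028, 0.015, 0, 0.03], [0.008, 0.028, 0.015, 0, 0.03], [0.008, 0.028, 0.015, 0, 0.03]]}}

```text
clock: 2.15
tcp_pos: [482.0, -171.4, 172.7]
ee_rot: [-180.0, 0.0, 10.0]
contact_force: [0.8, -0.5, 0.4]
finger_gap: 0.344
```

Emit:
{"name": "arm_command", "arguments": {"targets": [[0.01, 0.028, 0.02, 0, 0.03], [0.009, 0.025, 0.025, 0, 0.03], [0, 0, 0.025, 0, 0.03], [0, 0, 0, 0, 0.03], [0, 0, 0, 0, 0.03]]}}

```text
clock: 2.57
tcp_pos: [508.2, -218.3, 102.4]
ee_rot: [-179.9, 0.2, 9.9]
contact_force: [0.3, 0.6, 0.2]
finger_gap: 0.343
```

Run:
```python
from plant import *
from h import *
s=state(); print(s['tcp_pos'],s['ee_rot'],s['contact_force'],s['clock'])
f=grab_frame("top");w=grab_frame("wrist");g=grab_frame("side")
pickle.dump((f,w,g),open("c1.pkl","wb"))
a=cv2.resize(f["image"][130:230,350:450],None,fx=4,fy=4,interpolation=cv2.INTER_CUBIC)
b=cv2.resize(g["image"][150:280,370:500],(400,400),interpolation=cv2.INTER_CUBIC)
cv2.imwrite("pics/c1.png",cv2.hconcat([a,b])); cv2.imwrite("pics/w1.png",w["image"])
```

```text
[ 508.15228418 -218.26064286  102.41498211] [-179.85368952    0.20465121    9.94097907] [0.2537611  0.62226345 0.18753803] 2.5667
```

View pics/c1.png

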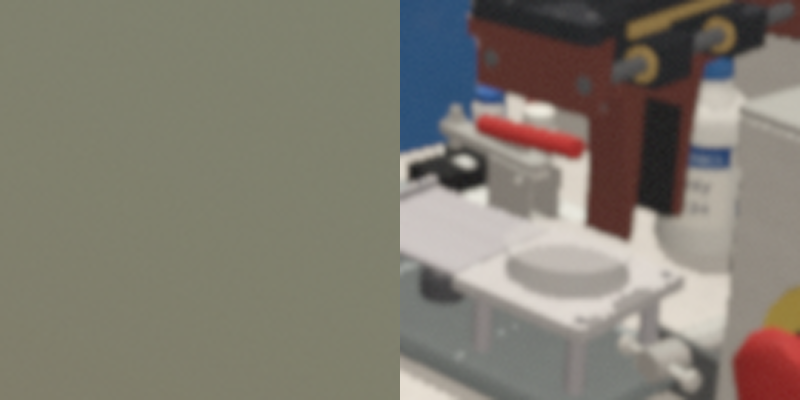

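View pics/w1.png

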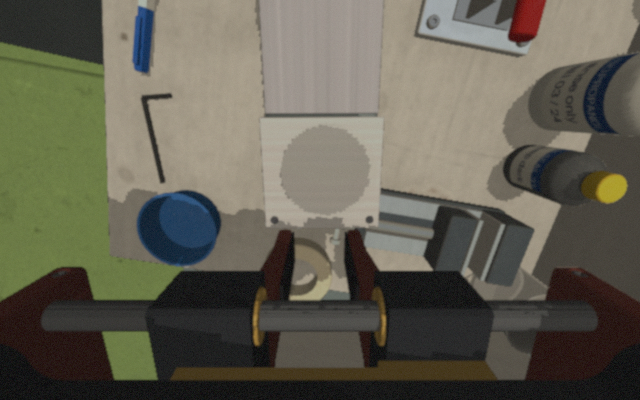

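The wrist view shows the dish at (325,170), with the shelf square to the tool. The fingers sit behind the shelf's near edge. I'll measure from this view.

Run:
```python
from h import *
np.set_printoptions(suppress=True,precision=1)
f,w,g=pickle.load(open("c1.pkl","rb"))
R=lambda q,z:ray(w,*q,z)[:2]
print("shelf",[R(q,63.7) for q in [(261,118),(382,118),(385,225),(264,225)]])
print("dish lr",R((279,167),70),R((371,168),70),"top/bottom",R((325,125),77.7),R((325,215),77.7))
print("tcp proj",proj(w,[508.2,-218.3,102.4]))
im=w["image"].astype(int); print(im[170,262:390:6].tolist()); print(im[112:232:5,325].tolist())
```

```text
shelf [array([ 458.2, -151.7]), array([ 537.8, -137.7]), array([ 557.8, -211.8]), array([ 469.4, -227.3])]
dish lr [ 475.2 -181.1] [ 536.8 -171. ] top/bottom [ 500.8 -148.3] [ 511.4 -206.9]
tcp proj [[317.3 244.9]]
[[118, 132, 139], [150, 165, 175], [152, 165, 173], [139, 151, 158], [124, 139, 144], [123, 135, 142], [126, 140, 146], [124, 137, 144], [126, 138, 145], [124, 138, 144], [122, 136, 142], [123, 136, 143], [122, 135, 141], [126, 139, 146], [123, 138, 143], [124, 138, 145], [124, 137, 141], [123, 136, 141], [147, 162, 170], [152, 167, 173], [139, 157, 165], [132, 151, 160]]
[[127, 133, 140], [124, 135, 140], [157, 170, 172], [128, 139, 146], [128, 139, 146], [127, 138, 146], [128, 141, 147], [124, 136, 143], [127, 140, 145], [122, 134, 142], [127, 139, 144], [126, 138, 144], [122, 136, 142], [125, 139, 146], [127, 139, 146], [122, 134, 141], [128, 139, 146], [125, 136, 144], [123, 137, 145], [127, 137, 145], [127, 138, 144], [135, 148, 154], [103, 112, 119], [95, 105, 111]]
```

Emit:
{"name": "arm_command", "arguments": {"targets": [[0.003, 0.005, 0, 0, 0.03], [0, 0, 0.012, 0, 0.03], [0, 0, 0.012, 0, 0.03], [0, 0, 0.008, 0, 0.03], [0, 0, 0.003, 0, 0.03], [0, 0, 0, 0, 0.03], [0, 0, 0, 0, 0.03]]}}

```text
clock: 3.3
tcp_pos: [513.1, -223.1, 68.1]
ee_rot: [-180.0, 0.1, 10.0]
contact_force: [-0.3, -0.4, 0.5]
finger_gap: 0.34
```

Run:
```python
from plant import *
from h import *
s=state(); print(s['tcp_pos'],s['ee_rot'],s['contact_force'],s['clock'])
w=grab_frame("wrist");g=grab_frame("side")
b=cv2.resize(g["image"][150:280,370:500],(400,400),interpolation=cv2.INTER_CUBIC)
cv2.imwrite("pics/c2.png",cv2.hconcat([cv2.resize(w["image"][60:310,195:445],(400,400)),b]))
```

```text
[ 513.13091769 -223.05331631   68.11507046] [-1.79961692e+02  5.54581650e-02  9.97148535e+00] [-0.26525218 -0.38500872  0.52911051] 3.3
```

View pics/c2.png

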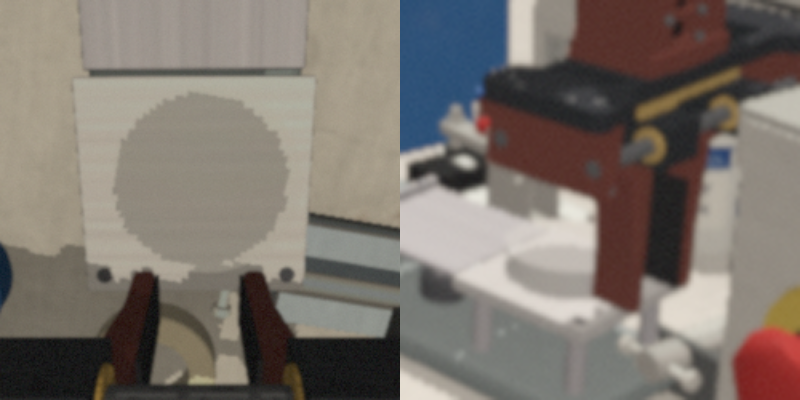

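Emit:
{"name": "arm_command", "arguments": {"targets": [[0, 0, 0.0015, 0, 0.03], [0, -0.0015, 0, 0, 0.03], [0, -0.0015, 0, 0, 0.03], [0, -0.0015, 0, 0, 0.03], [0, -0.0015, 0, 0, 0.03], [0, -0.0015, 0, 0, 0.03], [0, -0.0015, 0, 0, 0.03], [0, -0.0015, 0, 0, 0.03], [0, -0.0015, 0, 0, 0.03], [0, -0.0015, 0, 0, 0.03], [0, -0.0015, 0, 0, 0.03], [0, -0.0015, 0, 0, 0.03]]}}

```text
clock: 4.4
tcp_pos: [510.7, -207.0, 67.2]
ee_rot: [180.0, -0.0, 10.0]
contact_force: [-0.1, -1.1, 1.8]
finger_gap: 0.345
```

```bash
cat > look.py <<'E'
import sys
from plant import *
from h import *
s=state(); print(s['tcp_pos'].round(1),s['ee_rot'].round(1),s['contact_force'].round(2),s['clock'],s['finger_gap'])
w=grab_frame("wrist");g=grab_frame("side")
pickle.dump((w,g),open(sys.argv[1]+".pkl","wb"))
b=cv2.resize(g["image"][150:280,290:470],(554,400),interpolation=cv2.INTER_CUBIC)[:, :400]
cv2.imwrite("pics/"+sys.argv[1]+".png",cv2.hconcat([cv2.resize(w["image"][60:310,195:445],(400,400)),b]))
E
python3 look.py c3
```

```text
[ 510.7 -207.    67.2] [180.  -0.  10.] [-0.06 -1.1   1.8 ] 4.4 0.34496043899395906
```

View pics/c3.png

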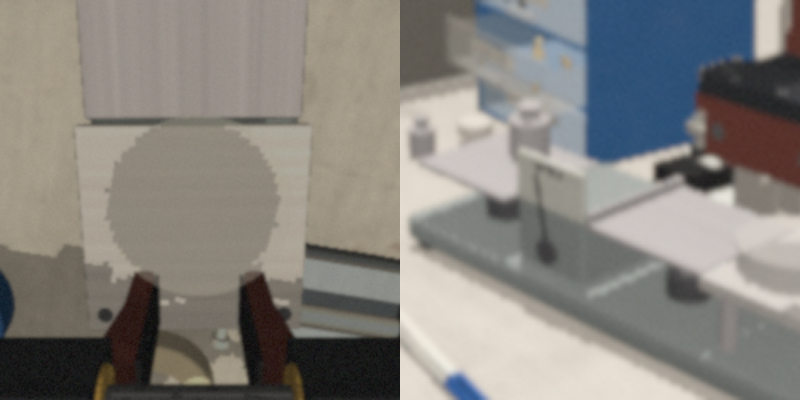

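Emit:
{"name": "arm_command", "arguments": {"targets": [[0, -0.0015, 0, 0, 0.03], [0, -0.0015, 0, 0, 0.03], [0, -0.0015, 0, 0, 0.03], [0, -0.0015, 0, 0, 0.03], [0, -0.0015, 0, 0, 0.03], [0, -0.0015, 0, 0, 0.03], [0, -0.0015, 0, 0, 0.03], [0, -0.0015, 0, 0, 0.03]]}}

```text
clock: 5.17
tcp_pos: [508.5, -195.0, 67.2]
ee_rot: [180.0, -0.0, 10.0]
contact_force: [0.4, -1.7, 0.2]
finger_gap: 0.341
```

```bash
python3 look.py c4
```

```text
[ 508.5 -195.    67.2] [180.  -0.  10.] [ 0.36 -1.66  0.22] 5.1667 0.3408392399211871
```

View pics/c4.png

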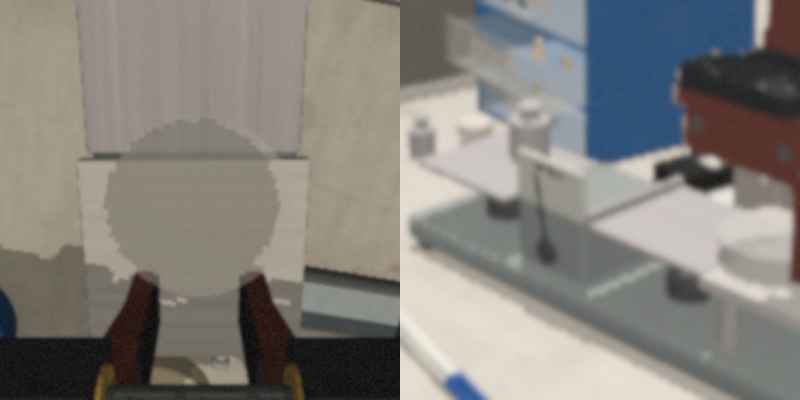

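Emit:
{"name": "arm_command", "arguments": {"targets": [[0, -0.0015, 0, 0, 0.03], [0, -0.0015, 0, 0, 0.03], [0, -0.0015, 0, 0, 0.03], [0, -0.0015, 0, 0, 0.03], [0, -0.0015, 0, 0, 0.03], [0, -0.0015, 0, 0, 0.03], [0, -0.0015, 0, 0, 0.03], [0, -0.0015, 0, 0, 0.03], [0, -0.0015, 0, 0, 0.03], [0, -0.0015, 0, 0, 0.03]]}}

```text
clock: 6.1
tcp_pos: [506.0, -180.3, 67.2]
ee_rot: [180.0, -0.0, 10.0]
contact_force: [-0.1, -1.7, 1.5]
finger_gap: 0.339
```

Emit:
{"name": "arm_command", "arguments": {"targets": [[0, -0.0015, 0, 0, 0.03], [0, -0.0015, 0, 0, 0.03], [0, -0.0015, 0, 0, 0.03], [0, -0.0015, 0, 0, 0.03], [0, -0.0015, 0, 0, 0.03], [0, -0.0015, 0, 0, 0.03]]}}

```text
clock: 6.6
tcp_pos: [504.4, -171.4, 67.2]
ee_rot: [180.0, -0.0, 10.0]
contact_force: [0.0, -2.1, 1.6]
finger_gap: 0.343
```

```bash
python3 look.py c5
```

```text
[ 504.4 -171.4   67.2] [180.  -0.  10.] [ 0.02 -2.08  1.57] 6.6 0.3428197034534296
```

View pics/c5.png

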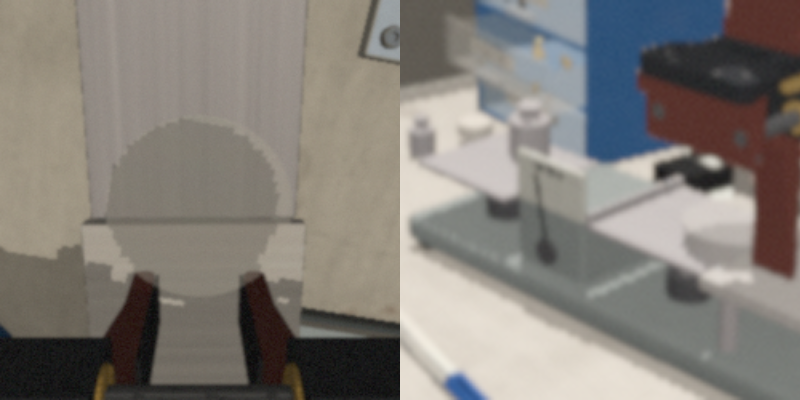

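Emit:
{"name": "arm_command", "arguments": {"targets": [[0, -0.001, 0, 0, 0.03], [0, -0.001, 0, 0, 0.03], [0, -0.001, 0, 0, 0.03], [0, -0.001, 0, 0, 0.03], [0, -0.001, 0, 0, 0.03], [0, -0.001, 0, 0, 0.03], [0, -0.001, 0, 0, 0.03], [0, -0.001, 0, 0, 0.03]]}}

```text
clock: 7.37
tcp_pos: [502.9, -163.5, 67.1]
ee_rot: [-180.0, 0.0, 10.0]
contact_force: [-0.5, -1.5, 1.6]
finger_gap: 0.342
```

```bash
python3 look.py c6
```

```text
[ 502.9 -163.5   67.1] [-180.    0.   10.] [-0.55 -1.45  1.57] 7.3667 0.34209378270932933
```

View pics/c6.png

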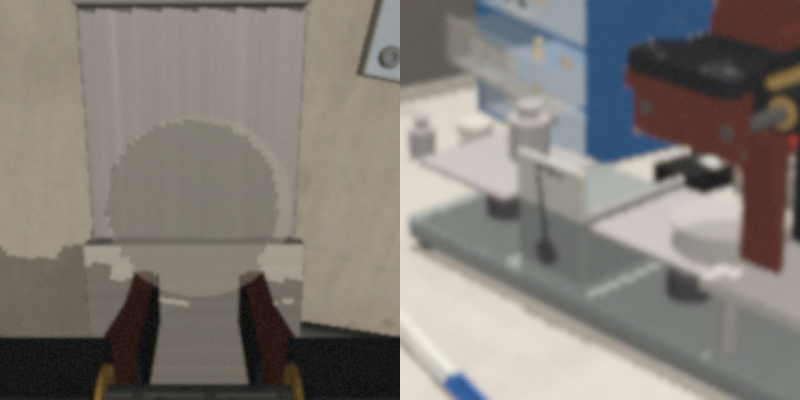

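Emit:
{"name": "arm_command", "arguments": {"targets": [[0, -0.001, 0, 0, 0.03], [0, -0.001, 0, 0, 0.03], [0, -0.001, 0, 0, 0.03], [0, -0.001, 0, 0, 0.03], [0, -0.001, 0, 0, 0.03], [0, -0.001, 0, 0, 0.03], [0, -0.001, 0, 0, 0.03], [0, -0.001, 0, 0, 0.03]]}}

```text
clock: 8.13
tcp_pos: [501.5, -155.6, 67.1]
ee_rot: [-180.0, 0.0, 10.0]
contact_force: [0.3, -0.6, -0.2]
finger_gap: 0.337
```

```bash
python3 look.py c7
```

```text
[ 501.5 -155.6   67.1] [-180.    0.   10.] [ 0.31 -0.58 -0.22] 8.1333 0.33698854505727827
```

View pics/c7.png

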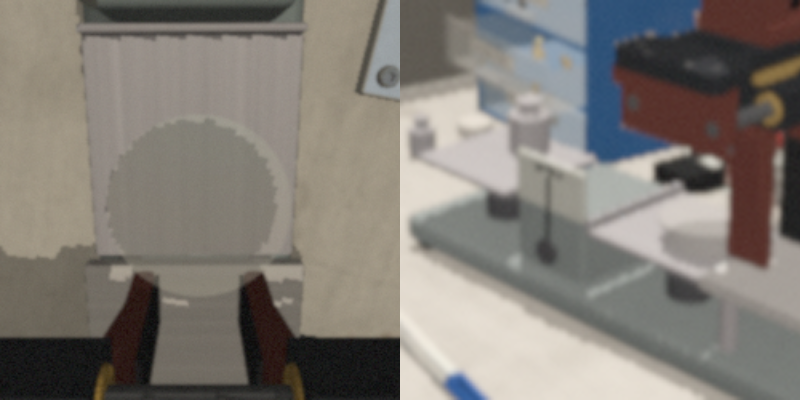

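Emit:
{"name": "arm_command", "arguments": {"targets": [[0, -0.001, 0, 0, 0.03], [0, -0.001, 0, 0, 0.03], [0, -0.001, 0, 0, 0.03], [0, -0.001, 0, 0, 0.03], [0, -0.001, 0, 0, 0.03], [0, -0.001, 0, 0, 0.03], [0, -0.001, 0, 0, 0.03], [0, -0.001, 0, 0, 0.03]]}}

```text
clock: 8.9
tcp_pos: [500.2, -147.8, 67.2]
ee_rot: [-180.0, 0.0, 10.0]
contact_force: [0.0, -0.1, 0.1]
finger_gap: 0.342
```

```bash
python3 look.py c8
```

```text
[ 500.2 -147.8   67.2] [-180.    0.   10.] [ 0.04 -0.07  0.05] 8.9 0.34153394406065896
```

View pics/c8.png

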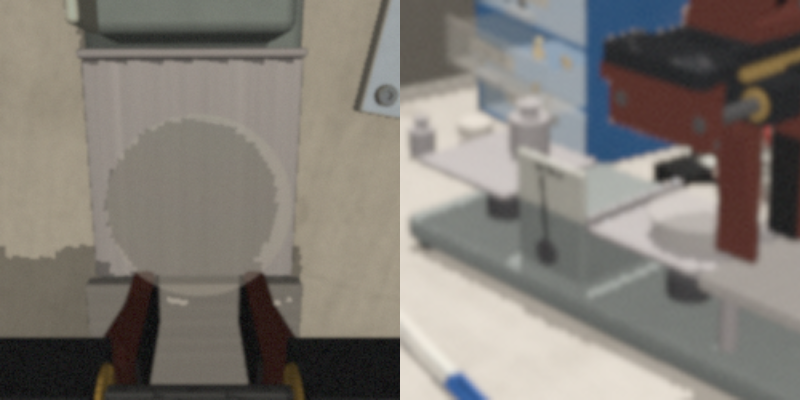

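Emit:
{"name": "arm_command", "arguments": {"targets": [[0, -0.001, 0, 0, 0.03], [0, -0.001, 0, 0, 0.03], [0, -0.001, 0, 0, 0.03], [0, -0.001, 0, 0, 0.03], [0, -0.001, 0, 0, 0.03], [0, -0.001, 0, 0, 0.03], [0, -0.001, 0, 0, 0.03], [0, -0.001, 0, 0, 0.03]]}}

```text
clock: 9.67
tcp_pos: [498.8, -139.9, 67.2]
ee_rot: [180.0, 0.0, 10.0]
contact_force: [-0.0, -0.7, -0.5]
finger_gap: 0.34
```

```bash
python3 look.py c9
```

```text
[ 498.8 -139.9   67.2] [180.   0.  10.] [-0.02 -0.67 -0.53] 9.6667 0.33966977936747217
```

View pics/c9.png

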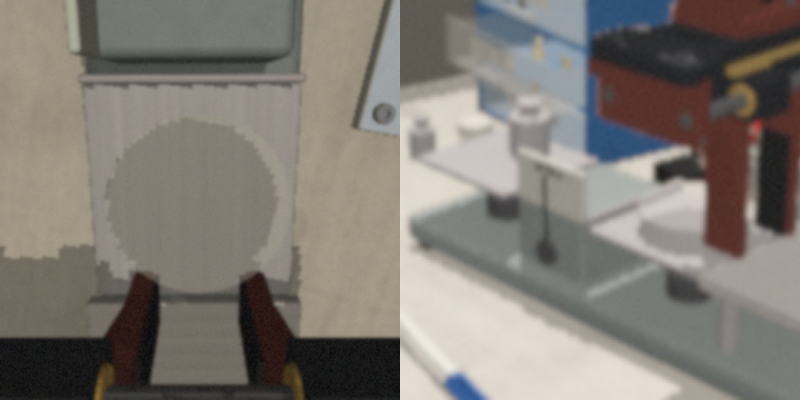

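Emit:
{"name": "arm_command", "arguments": {"targets": [[0, -0.001, 0, 0, 0.03], [0, -0.001, 0, 0, 0.03], [0, -0.001, 0, 0, 0.03], [0, -0.0005, 0, 0, 0.03], [0, 0, 0, 0, 0.03]]}}

```text
clock: 10.18
tcp_pos: [498.2, -136.4, 67.2]
ee_rot: [-180.0, 0.0, 10.0]
contact_force: [-0.9, -0.4, -0.6]
finger_gap: 0.342
```

```bash
python3 look.py c10
```

```text
[ 498.2 -136.4   67.2] [-180.    0.   10.] [-0.91 -0.43 -0.6 ] 10.1833 0.3418639709698942
```

View pics/c10.png

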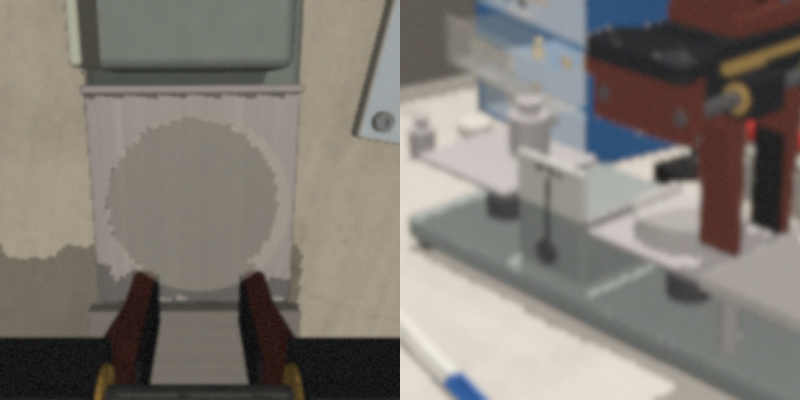

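Emit:
{"name": "arm_command", "arguments": {"targets": [[0, 0.002, 0, 0, 0.03], [0, 0.005, 0, 0, 0.03], [0, 0.008, 0, 0, 0.03], [0, 0.01, -0.005, 0, 0.03], [0, 0.005, -0.02, 0, 0.03], [0, 0, -0.03, 0, 0.03], [0, 0, -0.03, 0, 0.03], [0, 0, 0, 0, 0.03]]}}

```text
clock: 10.95
tcp_pos: [506.8, -168.4, 157.6]
ee_rot: [179.7, -0.4, 9.9]
contact_force: [1.7, -0.9, 0.5]
finger_gap: 0.34
```

```bash
python3 look.py c11; python3 -c "
import cv2,pickle
w,g=pickle.load(open('c11.pkl','rb'))
cv2.imwrite('pics/c11b.png',cv2.hconcat([cv2.resize(w['image'],(640,400))[:, 140:500],cv2.resize(g['image'][180:280,300:410],(440,400),interpolation=cv2.INTER_CUBIC)]))"
```

```text
[ 506.8 -168.4  157.6] [179.7  -0.4   9.9] [ 1.75 -0.94  0.47] 10.95 0.3403101834532796
```

View pics/c11b.png

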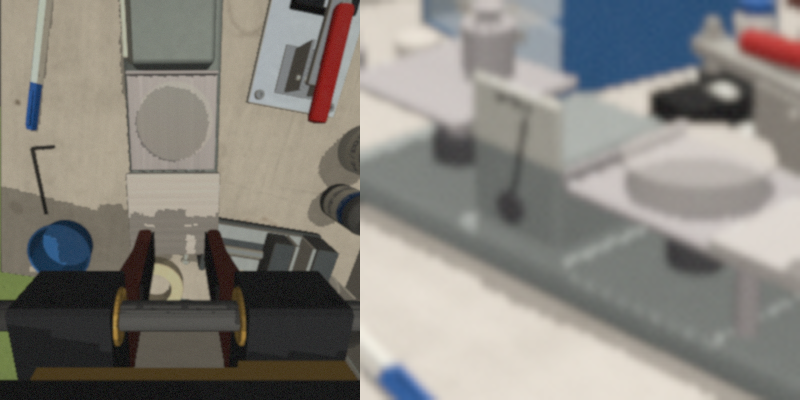

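Run:
```python
from h import *
np.set_printoptions(suppress=True,precision=1)
f=pickle.load(open("top0.pkl","rb"));s=pickle.load(open("side0.pkl","rb"))
a=cv2.resize(f["image"][80:280,80:280],(400,400),interpolation=cv2.INTER_CUBIC);b=cv2.resize(s["image"][80:230,200:350],(400,400),interpolation=cv2.INTER_CUBIC)
cv2.imwrite("pics/cab.png",cv2.hconcat([a,b]))
print(tri([(f,158,130),(s,301,116)]),tri([(f,153,169),(s,272,125)]),tri([(f,158,130),(s,272,125)]))
print("med",tri([(f,218.2,180.6),(s,297.5,189.5)]),tri([(f,218.2,180.6),(s,297.5,193)]))
```

```text
[546.7 285.7 168.3] [478.1 293.  155.8] [517.  300.3 157.5]
med [493.5 209.9  24.6] [495.3 212.3  15.3]
```

View pics/cab.png

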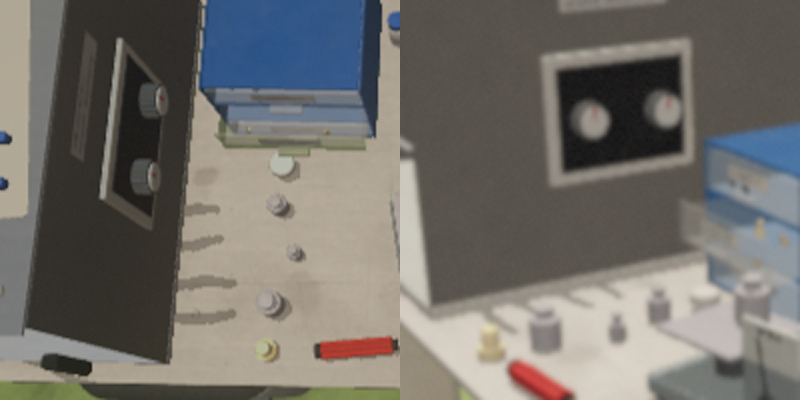

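Run:
```python
from h import *
np.set_printoptions(suppress=True,precision=3)
w,g=pickle.load(open("c11.pkl","rb"))
K,R,t=cam(w); print(-R.T@t, R.T@[0,0,1], "tcp 506.8,-168.4,157.6")
plan([506.8,-168.4,157.6],9.9,[(480,-60,190,0),(491,209,130,0)],38)
```

```text
[492.283 -91.303 319.326] [ 0.057 -0.282 -0.958] tcp 506.8,-168.4,157.6
[[-0.0019, -0.0278, -0.0081, np.float64(0.043)], [-0.0032, -0.0278, -0.0081, np.float64(0.043)], [-0.0043, -0.0276, -0.0081, np.float64(0.043)], [-0.0055, -0.0273, -0.0081, np.float64(0.044)], [0.0014, -0.0336, 0.0075, np.float64(-0.0)], [0.0014, -0.0336, 0.0075, np.float64(-0.0)], [0.0014, -0.0336, 0.0075, np.float64(-0.0)], [0.0013, -0.0336, 0.0075, np.float64(-0.0)], [0.0014, -0.0337, 0.0075, np.float64(-0.0)], [0.0013, -0.0336, 0.0075, np.float64(-0.0)], [0.0014, -0.0337, 0.0075, np.float64(-0.0)], [0.0013, -0.0336, 0.0075, np.float64(-0.0)]]
[490.969 208.966 130.   ] -0.012169855763240811
```

Run:
```python
from h import *
w,g=pickle.load(open("c11.pkl","rb"))
im=g["image"].copy(); p=proj(g,[[492.3,-91.3,319.3],[506.8,-168.4,157.6]]);print(p)
cv2.circle(im,tuple(int(v) for v in p[0]),5,(0,255,0),1)
cv2.imwrite("pics/cam.png",cv2.resize(im[0:250,300:640],None,fx=2.3,fy=2.3))
f=pickle.load(open("top0.pkl","rb"));s=pickle.load(open("side0.pkl","rb"))
print(proj(s,[[547,300,z] for z in (140,160,180)]),proj(f,[[547,290,160],[478,290,160],[547,311,160]]))
```

```text
[[386.06346044  63.55691784]
 [422.37933254 178.67147287]]
[[296.96084704 127.34356112]
 [296.65885849 118.83424605]
 [296.35286055 110.21195612]] [[158.20284957 129.68595674]
 [154.36612365 167.37085054]
 [146.25255491 129.47637283]]
```

View pics/cam.png

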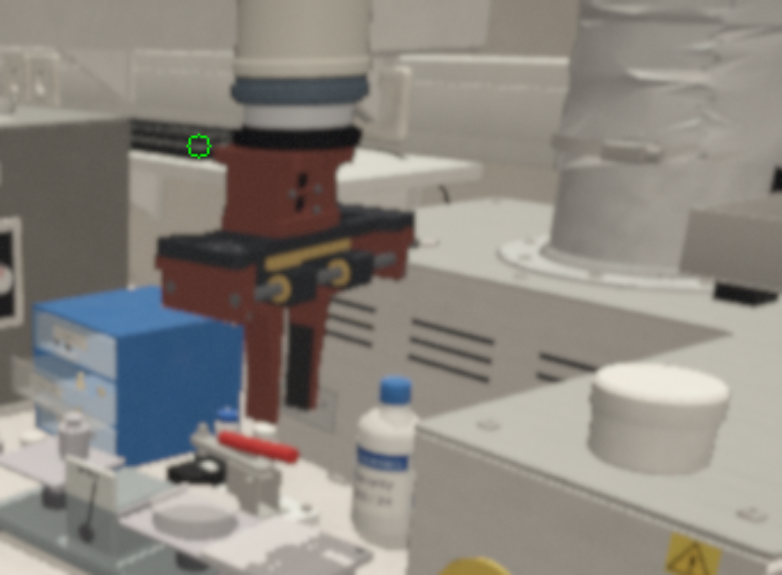

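Run:
```python
from h import *
np.set_printoptions(suppress=True,precision=1)
f=pickle.load(open("top0.pkl","rb"));s=pickle.load(open("side0.pkl","rb"))
a=cv2.resize(f["image"][40:180,170:290],None,fx=3.3,fy=3.3,interpolation=cv2.INTER_CUBIC);b=cv2.resize(s["image"][110:215,290:415],None,fx=3.2,fy=4.4,interpolation=cv2.INTER_CUBIC)
cv2.imwrite("pics/box.png",cv2.hconcat([a,b])) if a.shape[0]==b.shape[0] else print(a.shape,b.shape)
for v in(155,167): print(tri([(f,189,149),(s,305,v)]),tri([(f,189,155),(s,305,v)]))
```

```text
[539.6 255.5  84.9] [532.  252.2  86. ]
[548.  266.7  52.2] [540.1 263.2  53.4]
```

View pics/box.png

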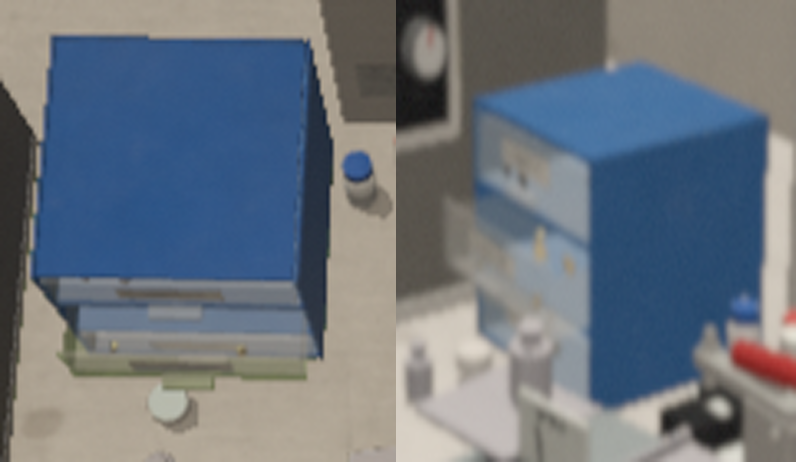

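Run:
```python
from h import *
np.set_printoptions(suppress=True,precision=1)
f=pickle.load(open("top0.pkl","rb"))
for z in (52,70,86): print(ray(f,228,157.5,z),ray(f,228,154,z))
print(ray(f,220,125,138))
```

```text
[532.9 187.6  52. ] [540.1 188.1  52. ]
[527.1 183.7  70. ] [534.2 184.2  70. ]
[521.9 180.3  86. ] [528.9 180.7  86. ]
[566.6 187.4 138. ]
```

Emit:
{"name": "arm_command", "arguments": {"targets": [[-0.002, -0.028, -0.01, 0.043, 0.03], [-0.003, -0.028, -0.01, 0.043, 0.03], [-0.004, -0.028, -0.01, 0.043, 0.03], [-0.005, -0.027, -0.01, 0.044, 0.03], [0.001, -0.033, 0, 0, 0.03], [0.001, -0.033, 0, 0, 0.03], [0.001, -0.033, 0, 0, 0.03], [0.001, -0.033, 0, 0, 0.03], [0.001, -0.033, 0.01, 0, 0.03], [0.001, -0.033, 0.01, 0, 0.03], [0.001, -0.033, 0.01, 0, 0.03], [0.001, -0.033, 0.01, 0, 0.03]]}}

```text
clock: 12.05
tcp_pos: [484.3, 207.8, 150.5]
ee_rot: [180.0, 0.1, 0.1]
contact_force: [-0.4, -0.1, -0.7]
finger_gap: 0.343
```

Emit:
{"name": "arm_command", "arguments": {"targets": [[0, 0, 0.01, 0, 0.03], [0, 0, 0.01, 0, 0.03], [0, 0, 0, 0, 0.03]]}}

```text
clock: 12.3
tcp_pos: [483.1, 205.5, 129.3]
ee_rot: [179.9, 0.3, 0.1]
contact_force: [0.6, -1.1, 0.3]
finger_gap: 0.341
```

```bash
python3 look.py d1; python3 -c "
import cv2,pickle
w,g=pickle.load(open('d1.pkl','rb'));cv2.imwrite('pics/d1w.png',w['image'])"
```

```text
[483.1 205.5 129.3] [1.799e+02 3.000e-01 1.000e-01] [ 0.57 -1.13  0.31] 12.3 0.34142445092886176
```

View pics/d1w.png

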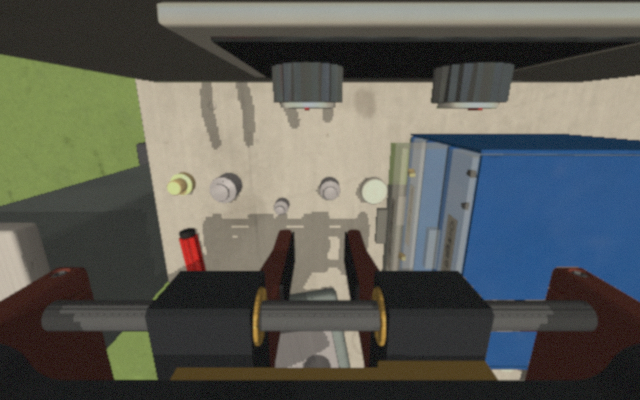

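Run:
```python
from h import *
np.set_printoptions(suppress=True,precision=1)
f=pickle.load(open("top0.pkl","rb"));s=pickle.load(open("side0.pkl","rb"));w,g=pickle.load(open("d1.pkl","rb"))
print("box FR",tri([(f,260,124.5),(s,350.6,146.4)]),"FL",tri([(f,180.6,124.8),(s,316,133.9)]))
a=cv2.resize(f["image"][100:200,120:220],(400,400),interpolation=cv2.INTER_CUBIC)
b=cv2.resize(w["image"][40:240,240:440],(400,400),interpolation=cv2.INTER_CUBIC)
cv2.imwrite("pics/d1b.png",cv2.hconcat([a,b]))
print(proj(f,[484,206,129]))
print("box wrist",tri([(w,411,135),(f,180.6,124.8)]))
print("med knob",[ray(w,329,186,z) for z in (29,24)],"nut",ray(w,374,190,17))
for z in (145,160,175): print(z,ray(w,305,107,z),ray(w,475,107,z))
```

```text
box FR [571.4 115.6 132.4] FL [572.1 261.  128.2]
[[207.7 170. ]]
box wrist [554.  266.8 120.3]
med knob [array([492. , 218.3,  29. ]), array([492.2, 217. ,  24. ])] nut [536.1 211.4  17. ]
145 [476.6 286.  145. ] [557.6 286.1 145. ]
160 [477.4 285.8 160. ] [550.1 285.8 160. ]
175 [478.1 285.5 175. ] [542.5 285.6 175. ]
```

View pics/d1b.png

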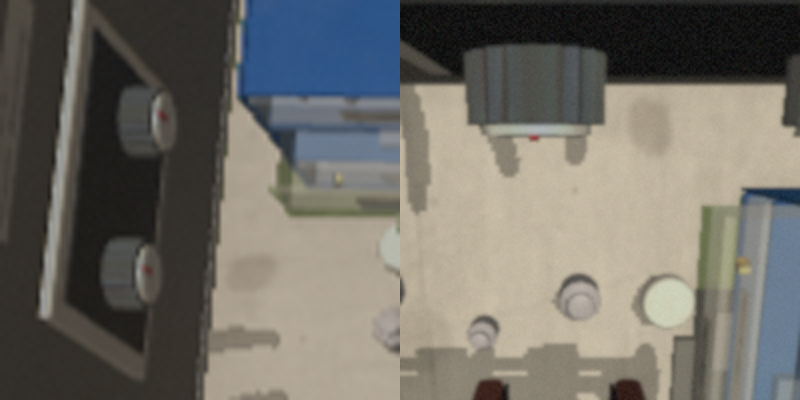

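Run:
```python
from h import *
np.set_printoptions(suppress=True,precision=1)
w,g=pickle.load(open("c11.pkl","rb"))
im=cv2.resize(g["image"][60:200,340:500],None,fx=5,fy=4.2,interpolation=cv2.INTER_CUBIC)
T=np.array([506.8,-168.4,157.6]);a=np.radians(9.9);ex=np.array([np.cos(a),np.sin(a),0]);ey=np.array([np.sin(a),-np.cos(a),0])
for jx in(-89,89):
  for ly in (-37.5,37.5):
    for dz in (80,100,120,140,160):
      p=proj(g,T+jx*ex+ly*ey+np.array([0,0,dz]))[0]; q=(int((p[0]-340)*5),int((p[1]-60)*4.2)); cv2.circle(im,q,3,(0,255,0) if jx<0 else (0,255,255),-1)
      if dz in(80,160): cv2.putText(im,f"{jx},{ly:.0f},{dz}",q,0,.4,(255,0,255),1)
cv2.imwrite("pics/body.png",im)
w,g=pickle.load(open("d1.pkl","rb"))
print("med",ray(w,329,191,29),ray(w,330,187.5,20))
```

```text
med [492.1 213.5  29. ] [493.3 214.5  20. ]
```

View pics/body.png

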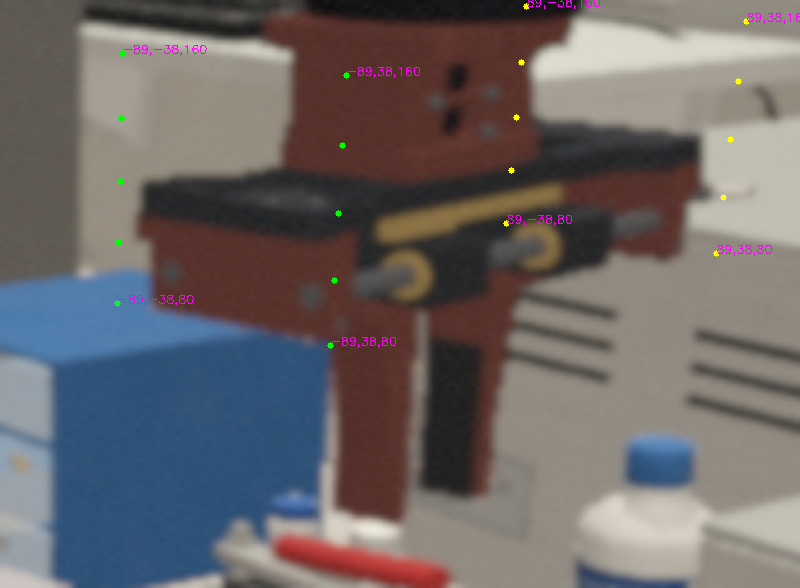

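Emit:
{"name": "arm_command", "arguments": {"targets": [[0.009, 0.018, 0, -0.12, 0.0878], [0, 0, 0, -0.12, 0.0878], [0, 0, 0, -0.12, 0.0878], [0, 0, 0, -0.12, 0.0878], [0, 0, 0, -0.12, 0.0878], [0, 0, 0, -0.12, 0.0878], [0, 0, 0, -0.12, 0.0878], [0, 0, 0, -0.12, 0.0878], [0, 0, 0, -0.12, 0.0878], [0, 0, 0, -0.12, 0.0878], [0, 0, 0, -0.12, 0.0878], [0, 0, 0, -0.12, 0.0878]]}}

```text
clock: 13.4
tcp_pos: [494.5, 187.4, 132.9]
ee_rot: [180.0, -0.0, 82.8]
contact_force: [0.2, -0.2, -1.0]
finger_gap: 0.998
```

Emit:
{"name": "arm_command", "arguments": {"targets": [[0, 0, 0, -0.07, 0.0878], [0, 0, 0, -0.06, 0.0878], [0, 0, 0, 0, 0.0878]]}}

```text
clock: 13.65
tcp_pos: [494.6, 187.6, 132.9]
ee_rot: [179.9, -0.0, 90.0]
contact_force: [0.2, -0.3, 0.4]
finger_gap: 0.999
```

```bash
python3 look.py d2; python3 -c "
import cv2,pickle
w,g=pickle.load(open('d2.pkl','rb'));cv2.imwrite('pics/d2w.png',w['image'])"
```

```text
[494.6 187.6 132.9] [179.9  -0.   90. ] [ 0.15 -0.32  0.36] 13.65 0.9992544321598107
```

View pics/d2w.png

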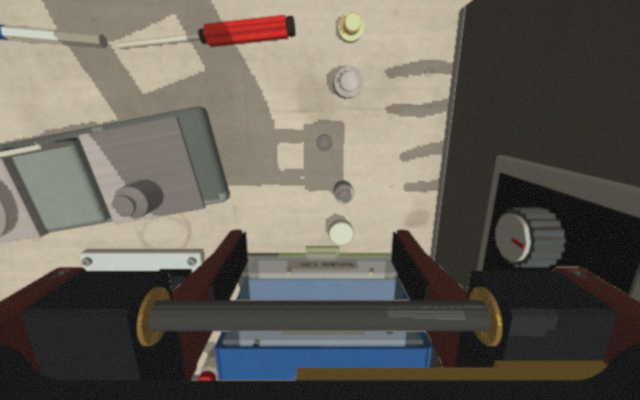

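Run:
```python
from h import *
np.set_printoptions(suppress=True,precision=1)
w,g=pickle.load(open("d2.pkl","rb"))
cv2.imwrite("pics/d2c.png",cv2.resize(w["image"][120:270,260:410],(600,600),interpolation=cv2.INTER_CUBIC))
print(ray(w,344,187,29),ray(w,344,190,20),ray(w,341,232,17),ray(w,348,80,33), ray(w,323,248,70),ray(w,323,248,86),ray(w,280,255,86))
```

```text
[483.8 210.9  29. ] [489.1 211.8  20. ] [534.5 210.   17. ] [390.8 211.7  33. ] [526.6 190.8  70. ] [518.8 190.6  86. ] [524.9 156.6  86. ]
```

View pics/d2c.png

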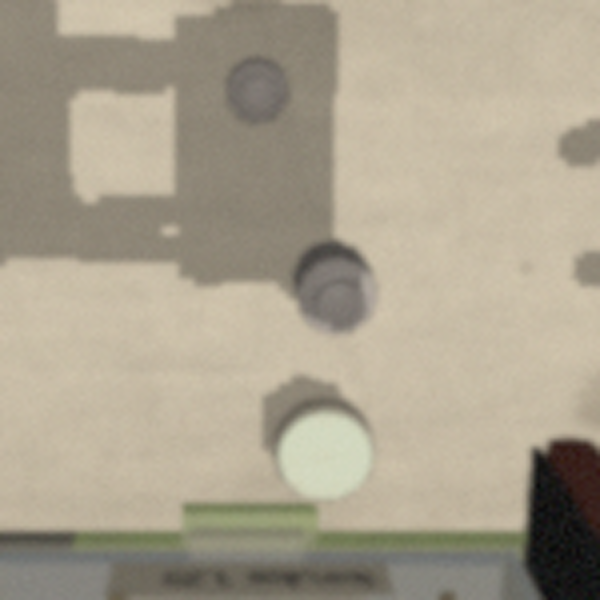

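Emit:
{"name": "arm_command", "arguments": {"targets": [[0, -0.0055, 0, 0, 0.0878], [0, 0, 0.025, 0, 0.0878], [0, 0, 0.025, 0, 0.0878], [0, 0, 0.025, 0, 0.0878], [0, 0, 0.025, 0, 0.0878], [0, 0, 0.014, 0, 0.0878], [0, 0, 0.008, 0, 0.0878], [0, 0, 0, 0, 0.0878], [0, 0, 0, 0, 0.0878]]}}

```text
clock: 14.5
tcp_pos: [488.5, 188.7, 10.4]
ee_rot: [-180.0, 0.0, 90.0]
contact_force: [0.2, -0.0, 1.6]
finger_gap: 0.999
```

```bash
python3 look.py d3; python3 -c "
import cv2,pickle
w,g=pickle.load(open('d3.pkl','rb'));cv2.imwrite('pics/d3w.png',cv2.hconcat([w['image'][:,220:560],cv2.resize(g['image'][80:230,200:370],(453,400),interpolation=cv2.INTER_CUBIC)]))"
```

```text
[488.5 188.7  10.4] [-180.    0.   90.] [ 0.21 -0.04  1.63] 14.5 0.9985313938925878
```

View pics/d3w.png

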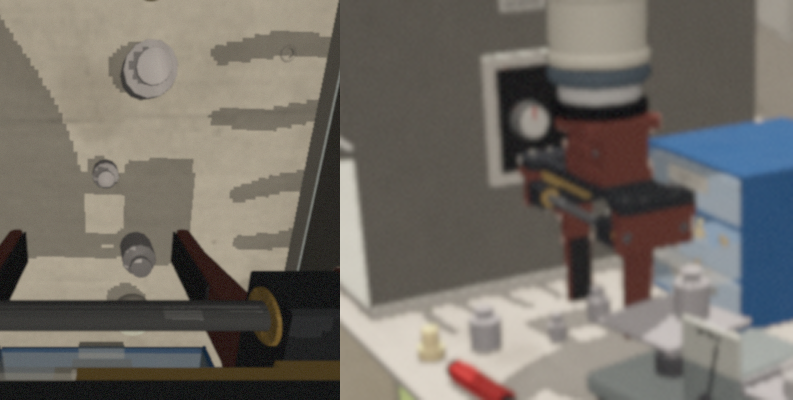

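Run:
```python
from h import *
np.set_printoptions(suppress=True,precision=1)
w,g=pickle.load(open("d3.pkl","rb"))
print(ray(w,361,265,29.5),ray(w,359,251,20),proj(w,[[488.5,188.7,10.4],[492,211.3,0],[492,211.3,30]]))
```

```text
[490.9 211.6  29.5] [487.2 211.6  20. ] [[319.2 245.9]
 [354.2 243.7]
 [360.5 267.3]]
```

Emit:
{"name": "arm_command", "arguments": {"targets": [[0.008, 0.001, 0, 0, 0.0878], [0.008, 0, 0, 0, 0.0878], [0.007, 0, 0, 0, 0.0878], [0, 0, 0, 0, 0.05], [0, 0, 0, 0, 0.05], [0, 0, 0, 0, 0.03], [0, 0, 0, 0, 0.024], [0, 0, 0, 0, 0.022], [0, 0, 0, 0, 0.02], [0, 0, 0, 0, 0.018], [0, 0, 0, 0, 0.015], [0, 0, 0, 0, 0.015]], "force": 12}}

```text
clock: 15.6
tcp_pos: [489.6, 211.7, 10.2]
ee_rot: [-180.0, 0.0, 90.0]
contact_force: [-1.0, -0.7, 0.2]
finger_gap: 0.356
```

```bash
python3 look.py d4; python3 -c "
import cv2,pickle
w,g=pickle.load(open('d4.pkl','rb'));cv2.imwrite('pics/d4w.png',cv2.hconcat([w['image'][:,220:560],cv2.resize(g['image'][80:230,200:370],(453,400),interpolation=cv2.INTER_CUBIC)]))"
```

```text
[489.6 211.7  10.2] [-180.    0.   90.] [-0.97 -0.67  0.2 ] 15.6 0.3564525860184863
```

View pics/d4w.png

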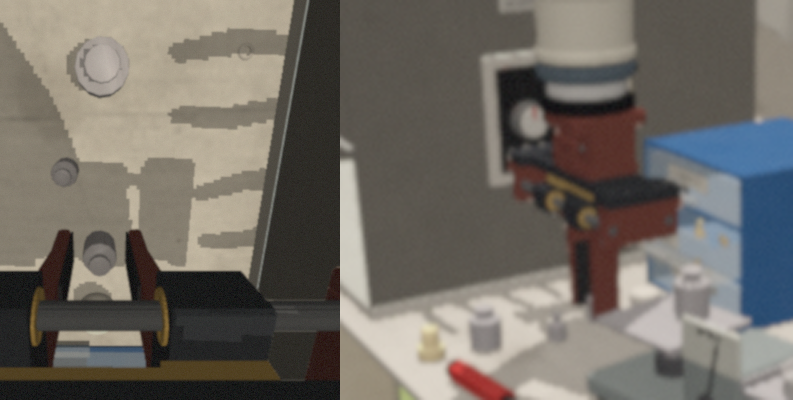

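Fingers are centred on the weight but still closing (gap 31 mm). I'll let them finish.

Emit:
{"name": "arm_command", "arguments": {"targets": [[0, 0, 0, 0, 0.015], [0, 0, 0, 0, 0.015], [0, 0, 0, 0, 0.015], [0, 0, 0, 0, 0.015], [0, 0, 0, 0, 0.015], [0, 0, 0, 0, 0.015]]}}

```text
clock: 16.2
tcp_pos: [489.6, 211.8, 10.2]
ee_rot: [-180.0, 0.0, 90.0]
contact_force: [1.0, -0.8, 0.2]
finger_gap: 0.217
```

Emit:
{"name": "arm_command", "arguments": {"targets": [[0, 0, 0, 0, 0.015], [0, 0, -0.002, 0, 0.015], [0, 0, -0.003, 0, 0.015], [-0.006, 0, 0, 0, 0.015], [-0.012, 0, 0, 0, 0.015], [-0.012, 0, 0, 0, 0.015], [0, 0, 0, 0, 0.015]]}}

```text
clock: 16.78
tcp_pos: [488.8, 179.4, 15.0]
ee_rot: [-179.9, 0.0, 89.9]
contact_force: [-1.0, -0.5, -0.7]
finger_gap: 0.216
```

```bash
python3 look.py d5; python3 -c "
import cv2,pickle
w,g=pickle.load(open('d5.pkl','rb'));cv2.imwrite('pics/d5w.png',cv2.hconcat([w['image'][:,220:560],cv2.resize(g['image'][80:230,200:370],(453,400),interpolation=cv2.INTER_CUBIC)]))"
```

```text
[488.8 179.4  15. ] [-179.9    0.    89.9] [-1.02 -0.49 -0.7 ] 16.7833 0.215587777188338
```

View pics/d5w.png

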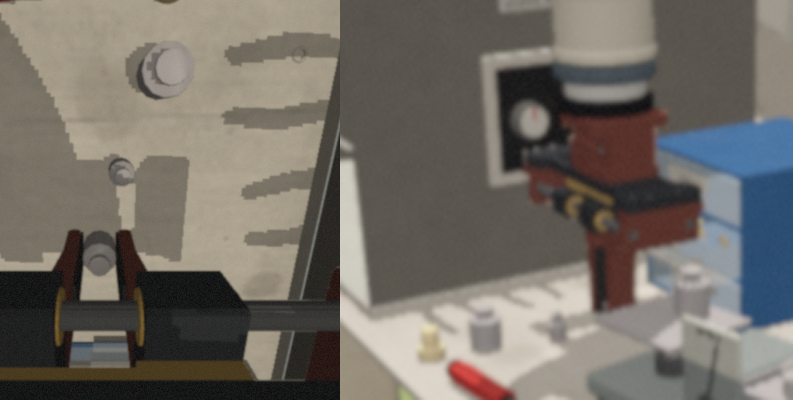

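Run:
```python
from h import *
plan([488.8,179.4,15],89.9,[(480,170,120,90),(443.5,43,150,100)],32)
```

```text
[[-0.0024, -0.0022, -0.0262, np.float64(-0.0)], [-0.0023, -0.0022, -0.0263, np.float64(-0.001)], [-0.0024, -0.0022, -0.0262, np.float64(-0.0)], [-0.0023, -0.0022, -0.0263, np.float64(-0.001)], [-0.0254, -0.0073, -0.006, np.float64(-0.035)], [-0.0251, -0.0082, -0.006, np.float64(-0.035)], [-0.0248, -0.0091, -0.006, np.float64(-0.035)], [-0.0245, -0.0099, -0.006, np.float64(-0.035)], [-0.0242, -0.0108, -0.006, np.float64(-0.034)]]
[443.46577239  42.98139657 150.        ] 99.98405719430252
```

Emit:
{"name": "arm_command", "arguments": {"targets": [[-0.0025, -0.002, -0.026, 0, 0.015], [-0.0025, -0.002, -0.026, 0, 0.015], [-0.0025, -0.002, -0.026, 0, 0.015], [-0.0025, -0.002, -0.026, 0, 0.015], [-0.025, -0.0075, -0.006, -0.035, 0.015], [-0.025, -0.008, -0.006, -0.035, 0.015], [-0.025, -0.009, -0.006, -0.035, 0.015], [-0.0245, -0.01, -0.006, -0.035, 0.015], [-0.024, -0.011, -0.006, -0.034, 0.015], [0, 0, 0, 0, 0.015], [0, 0, 0, 0, 0.015]]}}

```text
clock: 17.8
tcp_pos: [444.9, 44.4, 149.6]
ee_rot: [179.9, -0.0, 99.8]
contact_force: [1.4, 0.3, -0.4]
finger_gap: 0.218
```

```bash
python3 look.py e1; python3 -c "
import cv2,pickle
w,g=pickle.load(open('e1.pkl','rb'));cv2.imwrite('pics/e1w.png',cv2.hconcat([w['image'][:,160:500],cv2.resize(g['image'][130:280,250:420],(453,400),interpolation=cv2.INTER_CUBIC)]))"
```

```text
[444.9  44.4 149.6] [179.9  -0.   99.8] [ 1.36  0.27 -0.37] 17.8 0.21809560476965573
```

View pics/e1w.png

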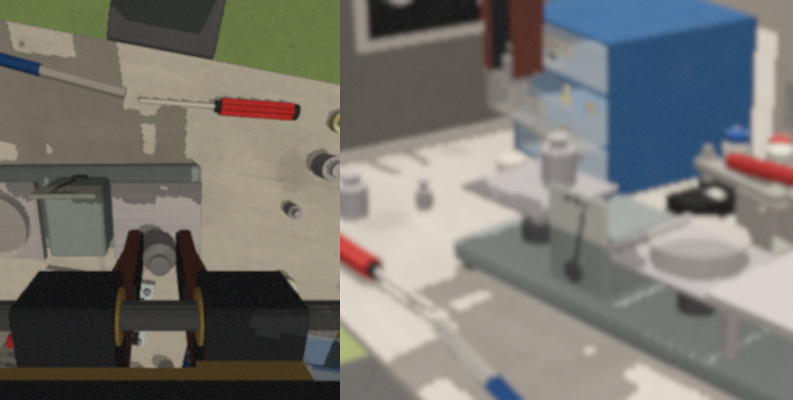

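Run:
```python
from h import *
np.set_printoptions(suppress=True,precision=1)
w,g=pickle.load(open("e1.pkl","rb"))
cv2.imwrite("pics/e1z.png",cv2.resize(w["image"][140:290,250:400],(600,600),interpolation=cv2.INTER_CUBIC))
for q in [(272,182),(360,182),(316,182)]: print(ray(w,*q,63))
print(proj(w,[[444.9,44.4,149.6],[444.9,44.4,63]]))
```

```text
[432.6   0.5  63. ]
[419.5  76.2  63. ]
[426.1  38.4  63. ]
[[319.2 246. ]
 [319.2 203.4]]
```

View pics/e1z.png

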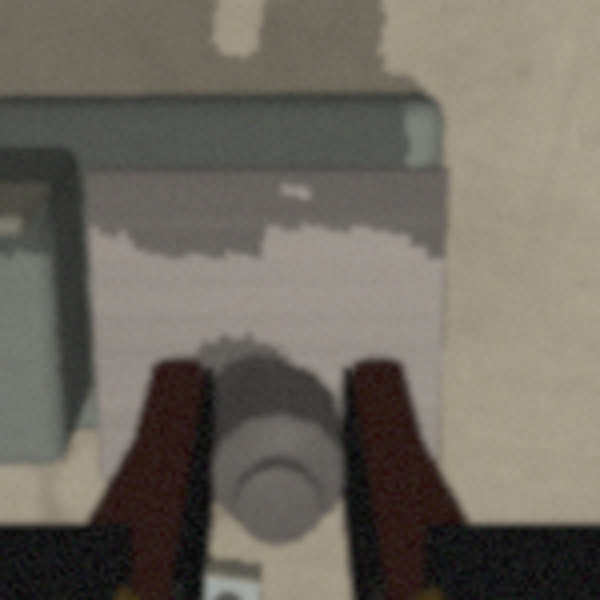

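Emit:
{"name": "arm_command", "arguments": {"targets": [[-0.0015, -0.0025, 0.02, 0, 0.015], [0, 0, 0.025, 0, 0.015], [0, 0, 0.015, 0, 0.015], [0, 0, 0.008, 0, 0.015], [0, 0, 0.004, 0, 0.015], [0, 0, 0, 0, 0.015], [0, 0, 0, 0, 0.015]]}}

```text
clock: 18.48
tcp_pos: [443.1, 43.7, 77.4]
ee_rot: [180.0, 0.0, 100.0]
contact_force: [-0.1, 0.4, -0.1]
finger_gap: 0.215
```

```bash
cat > v.py <<'E'
import sys,cv2,pickle
n=sys.argv[1];w,g=pickle.load(open(n+'.pkl','rb'))
cv2.imwrite(f'pics/{n}w.png',cv2.hconcat([w['image'][:,160:500],cv2.resize(g['image'][160:260,300:413],(453,400),interpolation=cv2.INTER_CUBIC)]))
E
python3 look.py e2; python3 v.py e2
```

```text
[443.1  43.7  77.4] [180.   0. 100.] [-0.08  0.35 -0.1 ] 18.4833 0.21549510472104125
```

View pics/e2w.png

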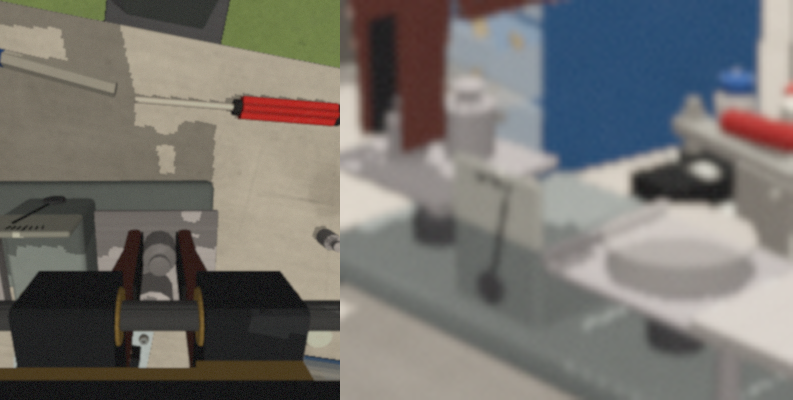

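Emit:
{"name": "arm_command", "arguments": {"targets": [[0, 0, 0.001, 0, 0.015], [0, 0, 0.001, 0, 0.015], [0, 0, 0.001, 0, 0.015], [0, 0, 0.0005, 0, 0.015], [0, 0, 0.0005, 0, 0.015], [0, 0, 0.0005, 0, 0.015], [0, 0, 0.0005, 0, 0.015], [0, 0, 0.0005, 0, 0.015], [0, 0, 0.0005, 0, 0.015], [0, 0, 0.0005, 0, 0.015], [0, 0, 0.0005, 0, 0.015]]}}

```text
clock: 19.5
tcp_pos: [442.6, 43.3, 70.1]
ee_rot: [-180.0, 0.0, 100.0]
contact_force: [0.6, -1.2, 0.1]
finger_gap: 0.22
```

```bash
python3 look.py e3; python3 v.py e3
```

```text
[442.6  43.3  70.1] [-180.    0.  100.] [ 0.63 -1.2   0.08] 19.5 0.2204505969666177
```

View pics/e3w.png

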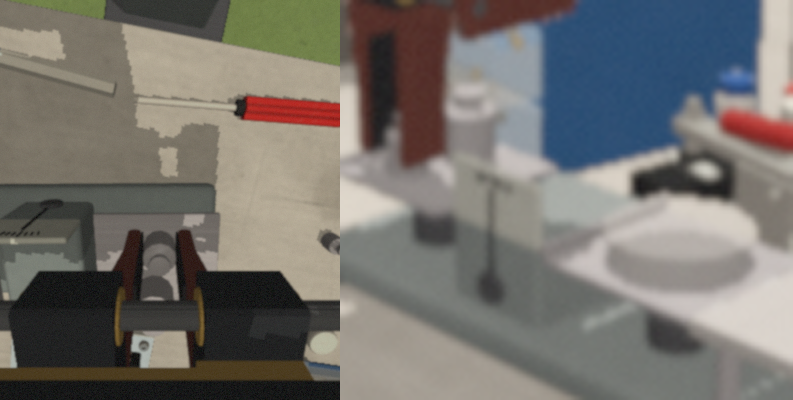

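Emit:
{"name": "arm_command", "arguments": {"targets": [[0, 0, 0, 0, 0.021], [0, 0, 0, 0, 0.022], [0, 0, 0, 0, 0.024], [0, 0, 0, 0, 0.027], [0, 0, 0, 0, 0.03], [0, 0, 0, 0, 0.034], [0, 0, 0, 0, 0.034], [0, 0, 0, 0, 0.034]]}}

```text
clock: 20.27
tcp_pos: [442.6, 43.3, 70.2]
ee_rot: [-180.0, 0.0, 100.0]
contact_force: [-0.7, -0.1, 0.4]
finger_gap: 0.388
```

```bash
python3 look.py e4; python3 v.py e4
```

```text
[442.6  43.3  70.2] [-180.    0.  100.] [-0.7  -0.11  0.37] 20.2667 0.3875832599882111
```

View pics/e4w.png

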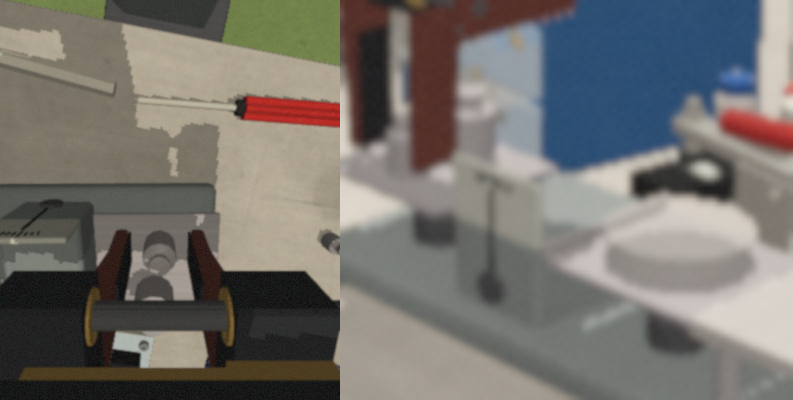

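Emit:
{"name": "arm_command", "arguments": {"targets": [[0, 0, -0.004, 0, 0.034], [0, 0, -0.01, 0, 0.034], [0, 0, -0.02, 0, 0.034], [0, 0, -0.03, 0, 0.034], [0, 0, -0.03, 0, 0.034], [0.03, 0, -0.02, 0, 0.034], [0.03, 0, 0, 0, 0.034], [0.03, 0, 0, 0, 0.034], [0.03, 0, 0, 0, 0.034], [0, 0, 0, 0, 0.034], [0, 0, 0, 0, 0.034]]}}

```text
clock: 21.28
tcp_pos: [421.6, 162.6, 185.0]
ee_rot: [179.9, -0.0, 100.2]
contact_force: [-0.8, -0.4, 0.3]
finger_gap: 0.389
```

```bash
python3 look.py e5; python3 v.py e5
python3 - <<'E'
from plant import *
from h import *
f=grab_frame("top");cv2.imwrite("pics/e5t.png",cv2.resize(f["image"][140:230,185:450],None,fx=3,fy=3,interpolation=cv2.INTER_CUBIC))
E
```

```text
[421.6 162.6 185. ] [179.9  -0.  100.2] [-0.77 -0.38  0.26] 21.2833 0.38883234927769345
```

View pics/e5w.png

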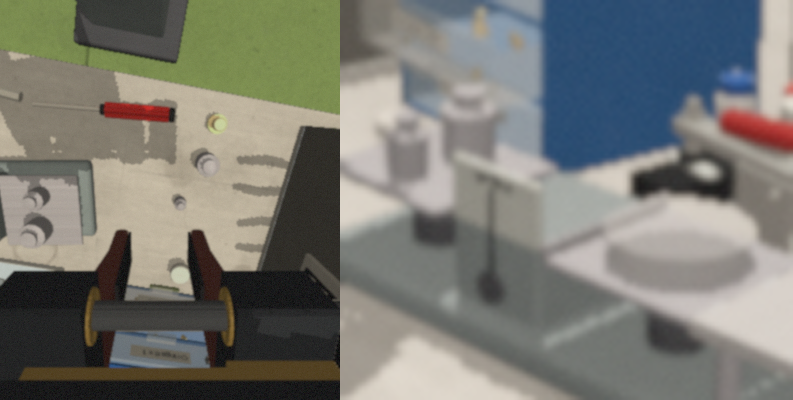

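View pics/e5t.png

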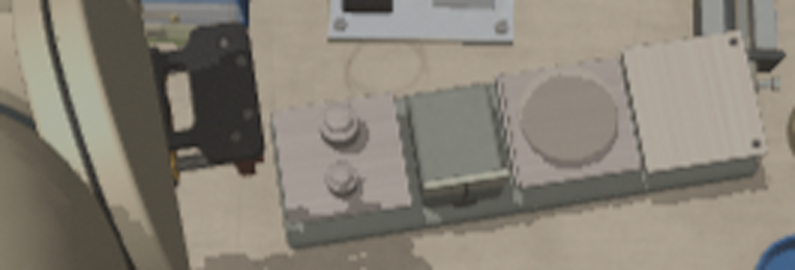

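The needle is upright. The dish lies wholly on its pan, and both weights stand free on the counter pan. Nut and coupling look unmoved, and the arm is clear, so I'm handing in.

```bash
python3 -c "
from plant import *
s=state();print(s['clock'],s['joint_vel'].round(2));print(finish_job())"
```

```text
21.4333 [-0.75  0.21  0.08  0.06 -0.08  0.07]
the job is handed in; nothing more can be done
None
```

I pushed the dish off the shelf onto its pan and set the 50 g weight beside the 100 g one. I handed the job in at 21.4 s of the 53 s, with the balance level; it gave no verdict.

- **Dish:** I pushed it slowly with the two slightly open fingers. The horizontal force readings at the stops between moves peaked at about 2.1 N. I did not see the forces between those stops, so I cannot rule out a short peak.
- **Weight:** I lowered it until the needle came upright, then let go. No press on the pan showed above the sensor's noise of about 1 N.
- **Last pictures:** The needle was upright. The dish lay wholly on its pan, clear of the shelf and the lip, and both weights stood free. The nut and coupling looked unmoved by eye; I did not measure them again at the end.
- **Readings that disagreed:** The cameras differed by 2 to 4 mm on object positions; I averaged them or relied on the wrist view. The gripper read about 19 mm on the 20 mm weight, but it held without slipping.

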